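# Wedge up the tilting plate of a measuring fixture and hold it

### The job

Pick up the brass wedge by its red grip and, keeping it flat on the aluminium base and pointing straight in, push its thin end between the rest pads under the roller of the black plate until the roller stands just off the pads, by about 4 mm (the plate's front edge is then over the wedge's green band). Do not touch the plate with the robot or disturb the gauge block, ring gauge and spare knob. Finish holding: keep gripping the wedge in place under the plate.

Things in the scene. Friction and masses are not known exactly. Their poses are not given: they have to be found in the camera images.
- fixture: Measuring fixture fixed to the bench; origin on the bench (z = 0) straight below the middle of the plate's roller. x points from the open front, where the wedge enters, back to the hinge; y along the roller; z up. Aluminium base 12 mm thick, x = -130 to +185 mm, y = -75 to +75 mm; bare apron in front of x = -11 mm. Plate top 44 mm, knob tops 69 mm above the bench.
- mouth (a point): Point on the base's top, 12 mm above the bench, straight below the roller's middle, axes as the fixture: the wedge goes in over it along +x. Steel rest pads 22 x 18 mm, 10 mm high, stand on the base at y = -56 and +56 mm from it (94 mm clear between them); with the plate down the roller's underside is 10 mm above this point.
- plate (a joint): Tilt in rad of the black plate (160 x 116 x 14 mm, about 0.9 kg): 0 = roller lying on the rest pads, grows as the front rises. Free hinge 160 mm behind the roller, 28 mm above the bench; only its weight holds it down. Gap under the roller = 160 mm x the value (4 mm is 0.025 rad).
- roller (a point): Middle of the axis of the steel roller, 12 mm diameter and 136 mm long, under the front edge of the plate; 28 mm above the bench with the plate down. The plate's front edge is 8 mm in front of this axis.
- wedge_grip (a point): Middle of the red grip block (30 x 30 mm, 45 mm high) at the thick end of the loose brass wedge (about 0.25 kg, 102 mm long, 30 mm wide), half-way up, 22.5 mm above the wedge's flat underside; the wedge starts lying flat. x points along the wedge to its thin tip, 87 mm from here; z up.
- wedge_tip (a point): Lower edge of the wedge's thin tip, axes as wedge_grip. The slope starts 4 mm high here and rises 1 in 4 for 72 mm to the grip block. The roller of the lowered plate meets it with its axis 23 mm behind the tip; each further 4 mm of push lifts it 1 mm. A green band crosses the slope 41 to 53 mm behind the tip.
- gauge_block: Bystander: loose steel gauge block 60 x 30 x 20 mm, origin at the middle of its underside.
- ring_gauge: Bystander: loose steel ring gauge, 60 mm outside, 36 mm inside, 22 mm high, origin at the middle of its underside.
- spare_knob: Bystander: loose black clamping knob, 32 mm diameter, 18 mm high with a red cap and an upright 10 mm steel stud up to 32 mm, origin at the middle of its underside.
Things that resemble listed ones, but are neither listed nor needed, are in the scene too. Of the things that look like the part that bears wedge_grip, take the one that is farthest to the robot's right at the start.

How it is judged:
By the outcome, as a careful person would: the job done as asked, in the order asked, and still so for the second after the job is handed in, while the arm keeps its last pose, push and grip.
It also fails if it takes over 48 s, if anything falls off the work surface, if the arm or the gripper's body presses on something with over 40 N, if the wrist force passes 120 N, or if a joint passes its speed limit or range.

### The arm

A 6-joint arm with a two-finger parallel gripper is mounted at the origin on the work surface. World frame = base frame: x ahead of the robot, y to its left, z up, the work surface at z = 0. Lengths are in m, angles in rad, forces in N, time in s.
With the tool pointing down it reaches from about 0.425 to 1.125 m from the base axis. Payload 14.9 kg.
Tool frame: the origin (TCP) lies at the very end of the fingers, on their centre line; the grasp point (between the pads) lies 19 mm behind it; z points along the fingers, y is the line along which they close (so a half turn about z gives the same grasp; the last joint's range is limited). The gripper opens to 91 mm and grips with 3 to 60 N. Pads are 32 mm wide; open, the fingers measure 118 mm over their backs; the gripper's body (76 mm by 178 mm) begins 60 mm behind the grasp point.
Start: joints at [-1.269, 0.379, 1.734, -0, 1.028, -0.033], TCP at [0.23, -0.661, 0.214] pointing down, gripper open.
Joint ranges: [-2.77, 2.77], [-0.74, 2.19], [0, 2.66], [-1.06, 4.2], [0.31, 2.87], [-3.08, 3.08]. Speed limits (rad/s): [1.89, 1.89, 2.39, 3.14, 3.14, 3.14].

### API

Orientations are given as a unit quaternion [x, y, z, w].
In Python, from rig import manip gives the robot as it stands. The module is installed in compiled form; this text tells all that it offers.
- The arm moves only by the shell command python3 -m pendant 'ROWS' [FORCE]. ROWS is JSON, a list of rows, each a list of 5 numbers: the opening, from -1 (shut) to 1 (fully open), so that 0 is half open, then the shift along the world's x, y, z in cm, then the turn about the world's z in units of 6 degrees (1.0 is 6 degrees). In form: [[fingers, tx, ty, tz, twist], ...]. A call has 1 to 5 rows; each row shifts and turns the commanded pose from where the row before left it; what a row does not reach is not made up. A row lasts 1/8 s, in which the tool goes at most 62.5 mm and 10.7 degrees, less where a joint would pass 70% of its speed; a pose out of reach is approached as far as the arm can. A call is refused whole if a number of a shift passes 6.25 or a number of a turn 1, either way. A call with a gripper value outside its range is refused whole. The fingers move at their own pace and stop on an object; FORCE is the grip in N (left out, the last holds). Time passes only in rows, so rows that do not move let the fingers close. It gives the time, the measured TCP pose, the force, the opening and the grip force at its end, in the units of the state.
- manip.state(): the state, without advancing time (a new reading comes with each control period).
- manip.grab_frame(name): name is "side" or "top"; returns the picture (420x560x3 uint8, blue, green, red); there is no depth.
- manip.camera_info(name): a dict with "intrinsics" (3x3 intrinsics, pixels), "position" and "rotation" of the camera in the world. Camera axes: x right, y up, looking along -z (the intrinsics and any distortion apply to the point x, -y, -z); pixel columns grow to the right and rows downward; lengths in m; the calibration is good to about 2 mm. A picture is of the moment at which its call begins. camera_info takes no time and is no camera call.
- manip.hand_in(): hands the job in; it is judged then, once.
Trained networks look in the newest picture that a camera, given by its name, has taken for a name from the list of things; names that differ only in an ending like _2 or _b are one class to them, and where a whole thing is asked for, a point or a joint stands for the part that bears it (a point fixed in the world has none). Each returns a list of dicts, best first, with "p" (0 to 1); they miss things now and then, are a little off and sometimes report something else, mostly with a low value. They report only what shows in the picture. A call takes as long as a camera call. They do not tell look-alikes from the thing itself.
- manip.spot_in(camera, target): "xyz" ([x, y, z] in m, in world coordinates, good to about 4 mm: the middle of the surface that is visible of it).
- manip.trace(camera, target): "region" (420x560 bool, what is visible of it).
- manip.landmark_of(camera, target): "xyz" ([x, y, z] in m, in world coordinates, good to about 4 mm: a listed point, or the origin of a listed thing).
The state is a dict: "time": time; "q": joint angles; "qd": joint speeds; "joint_efforts": joint torques, N m; "position": TCP position; "ee_rot": TCP orientation; "ft_force": force on the tool from outside, world axes, zero at the start; "ft_torque": the same for the moment, N m; "width": opening from 0.0 (shut) to 1.0 (fully open); "finger_force": force on a finger pad.
Only numpy, scipy, OpenCV 4.12 (cv2) and the standard library are available. Lean on these libraries where they do the work, as an engineer would, in place of code of your own. Each camera call takes 0.05 s, during which the arm holds its last target. There are 200 camera calls.

## Working session

There is one attempt and no reset: what is moved stays moved. The work goes in short steps, Python scripts to look and compute and a shell command to move; the robot and the scene stay as the last step left them, time stands still between calls to the robot, and variables do not carry over. Pictures are saved under pics/ and viewed, at most 10 in all, crops included, and the job is handed in when it is done.

```bash
mkdir -p pics; python3 - <<'E'
from rig import manip
import cv2,numpy as np
for c in ("side","top"):
    cv2.imwrite(f"pics/{c}0.png",manip.grab_frame(c))
    i=manip.camera_info(c);print(c,np.round(i["position"],3),np.round(i["rotation"],2).tolist(),np.round(i["intrinsics"],0).tolist(), [k for k in i])
    for t in ("wedge_grip","wedge_tip","mouth","roller","fixture","gauge_block","ring_gauge","spare_knob"):
        print(t,[(np.round(d["xyz"],3).tolist(),round(d["p"],2)) for d in manip.landmark_of(c,t)])
s=manip.state();print(s["time"],s["position"],s["ee_rot"],s["width"])
E
```

```text
side [ 0.41  -0.827  0.618] [0.47, -0.04, -0.09, 0.88] [[444.0, 0.0, 277.0], [0.0, 444.0, 214.0], [0.0, 0.0, 1.0]] ['intrinsics', 'position', 'rotation']
wedge_grip [([0.38, -0.128, 0.024], 0.95), ([0.546, 0.198, 0.02], 0.93), ([0.43, -0.3, 0.02], 0.58), ([0.322, 0.046, 0.023], 0.57)]
wedge_tip [([0.369, -0.023, -0.001], 0.94), ([0.302, -0.104, -0.001], 0.66), ([0.524, -0.297, 0.002], 0.65), ([0.7, -0.282, -0.0], 0.39)]
mouth [([0.603, -0.034, 0.01], 0.86)]
roller [([0.52, -0.294, 0.002], 0.74)]
fixture [([0.599, -0.032, -0.002], 0.86)]
gauge_block [([0.433, 0.298, 0.005], 0.67)]
ring_gauge [([0.673, 0.301, -0.001], 0.53)]
spare_knob [([0.7, -0.283, -0.001], 0.85)]
top [0.43  0.014 1.231] [0.04, -0.04, -0.7, 0.71] [[454.0, 0.0, 275.0], [0.0, 454.0, 215.0], [0.0, 0.0, 1.0]] ['intrinsics', 'position', 'rotation']
wedge_grip [([0.382, -0.129, 0.025], 0.89), ([0.544, 0.201, 0.024], 0.87), ([0.323, 0.054, 0.024], 0.63), ([0.43, -0.303, 0.022], 0.61)]
wedge_tip [([0.52, -0.298, -0.001], 0.83), ([0.369, -0.024, 0.002], 0.73), ([0.47, 0.161, 0.003], 0.73), ([0.296, -0.104, 0.003], 0.55)]
mouth [([0.602, -0.037, 0.012], 0.91)]
roller [([0.6, -0.038, 0.025], 0.66)]
fixture [([0.602, -0.035, 0.002], 0.7)]
gauge_block [([0.437, 0.295, -0.004], 0.68)]
ring_gauge [([0.673, 0.304, 0.003], 0.52)]
spare_knob [([0.701, -0.279, 0.003], 0.4)]
0.9 [ 0.22997309 -0.66115034  0.21392518] [ 9.86026893e-01  1.66586211e-01 -5.50147280e-06 -2.64246364e-05] 1.0000775206393626
```

View pics/top0.png

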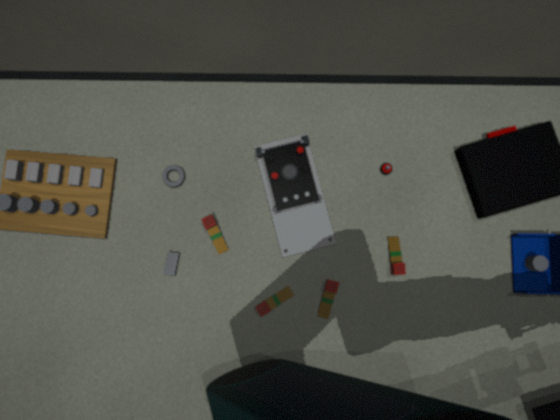

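View pics/side0.png

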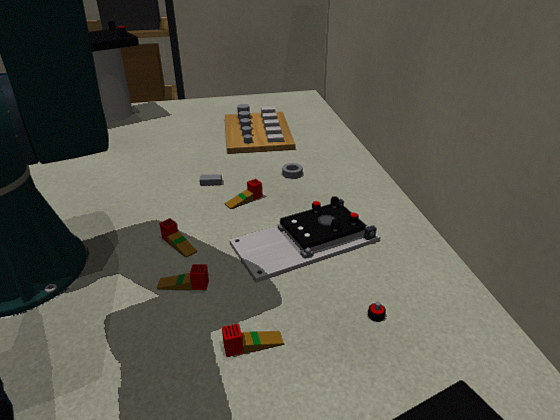

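Four look-alike wedges (top view): (215,233), (275,301), (328,298), (397,255). The robot's right is −y, which is image right, so the one at (397,255) is meant. I'll confirm it with a crop and measure the yaws.

```bash
cat > h.py <<'E'
from rig import manip
import cv2,numpy as np
def plane(c,uv,z):
    i=manip.camera_info(c);K=np.array(i["intrinsics"]);R=np.array(i["rotation"]);p=np.array(i["position"])
    uv=np.atleast_2d(uv).astype(float);d=np.linalg.solve(K,np.c_[uv,np.ones(len(uv))].T).T
    d=(d*[1,-1,-1])@R.T
    return (p+d*((z-p[2])/d[:,2])[:,None])[:,:2]
def proj(c,X):
    i=manip.camera_info(c);K=np.array(i["intrinsics"]);R=np.array(i["rotation"])
    q=(np.atleast_2d(X)-i["position"])@R*[1,-1,-1]@K.T
    return q[:,:2]/q[:,2:]
def rects(c,t,z):
    out=[]
    for d in manip.trace(c,t):
        m=d["region"];v,u=np.nonzero(m);P=plane(c,np.c_[u,v],z)
        (cx,cy),(w,h),a=cv2.minAreaRect((P*1000).astype(np.float32))
        if w<h:a-=90
        out.append((round(cx),round(cy),round(max(w,h)),round(min(w,h)),round((a+90)%180-90,1),round(d["p"],2)))
    return out
E
python3 - <<'E'
from h import *
im=manip.grab_frame("top")
print("wedges",rects("top","wedge_grip",.015));print("plate",rects("top","plate",.044));print("fixture",rects("top","fixture",.012))
cv2.imwrite("pics/crop.png",np.hstack([cv2.resize(im[215:295,350:450],(400,320),interpolation=2),cv2.resize(im[125:265,245:345],(320,448),interpolation=2)[64:384]]))
for t in ("wedge_grip","wedge_tip","mouth"):
  for c in("top","side"):
    if c=="side":manip.grab_frame("side")
    print(c,t,[np.round(d["xyz"],3).tolist() for d in manip.landmark_of(c,t) if d["xyz"][1]<-.2 or t=="mouth"])
E
```

```text
Traceback (most recent call last):
  File "h.py", line 15, in rects
    m=d["region"];v,u=np.nonzero(m);P=plane(c,np.c_[u,v],z)
                                      ~~~~~^^^^^^^^^^^^^^^^
  File "h.py", line 6, in plane
    d=(d*[1,-1,-1])@R.T
      ~~~~~~~~~~~~~^~~~
ValueError: matmul: Input operand 1 has a mismatch in its core dimension 0, with gufunc signature (n?,k),(k,m?)->(n?,m?) (size 4 is different from 3)
```

```bash
sed -i 's/np.array(i\["rotation"\])/Rotation.from_quat(i["rotation"]).as_matrix()/; 2a from scipy.spatial.transform import Rotation' h.py
python3 - <<'E'
from h import *
im=manip.grab_frame("top")
print("wedges",rects("top","wedge_grip",.015));print("plate",rects("top","plate",.044));print("fixture",rects("top","fixture",.012))
cv2.imwrite("pics/crop.png",np.hstack([cv2.resize(im[215:295,350:450],(400,320),interpolation=2),cv2.resize(im[125:265,245:345],(320,448),interpolation=2)[64:384]]))
for t in ("wedge_grip","wedge_tip","mouth"):
  for c in("top","side"):
    if c=="side":manip.grab_frame("side")
    print(c,t,[np.round(d["xyz"],3).tolist() for d in manip.landmark_of(c,t) if d["xyz"][1]<-.2 or t=="mouth"])
E
```

```text
wedges [(342, 22, 105, 33, -55.9, 0.75), (466, -302, 102, 41, 4.9, 0.74), (348, -120, 101, 35, -15.2, 0.74), (516, 183, 109, 35, 28.0, 0.71)]
plate [(674, -15, 174, 127, 15.1, 0.77)]
fixture [(627, -29, 315, 153, 14.8, 0.84)]
top wedge_grip [[0.432, -0.303, 0.02]]
side wedge_grip [[0.431, -0.301, 0.021]]
top wedge_tip [[0.521, -0.297, -0.001]]
side wedge_tip [[0.521, -0.295, -0.0]]
top mouth [[0.601, -0.041, 0.014]]
side mouth [[0.603, -0.038, 0.013], [0.674, 0.3, -0.0]]
```

View pics/crop.png

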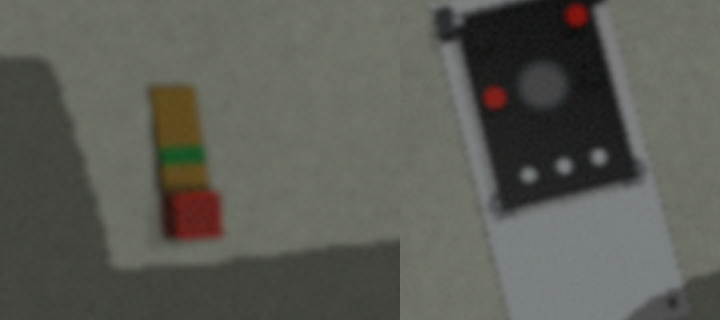

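The right-hand wedge is confirmed: red grip at crop (193,215), tip up at (172,90), yaw about 4.5°. The fixture yaw is about 15° and the mouth is at about (0.6015,−0.037).

```bash
python3 -m pendant '[[1,2.5,4.5,0,-0.3],[1,2.5,4.5,0,-0.3],[1,2.5,4.5,0,-0.3],[1,2.5,4.5,-1,-0.3]]' 40; python3 -m pendant '[[1,2.5,4.5,-2,-0.3],[1,2.5,4.5,-2,-0.3],[1,2.5,4.5,-2,-0.3],[1,2.5,4.5,-2,-0.3],[1,0,0,0,0]]'
```

```text
time: 2.15
position: [0.3308, -0.4801, 0.2046]
ee_rot: [0.995, 0.104, 0.0, 0.001]
ft_force: [1.4, 0.4, -0.1]
width: 0.999
finger_force: 0.0
time: 2.78
position: [0.4303, -0.2983, 0.1227]
ee_rot: [0.999, 0.043, -0.001, -0.001]
ft_force: [-1.0, 0.4, 0.4]
width: 0.999
finger_force: 0.0
```

```bash
python3 -m pendant '[[1,0.1,-0.4,-4,0],[1,0,0,-4,0],[1,0,0,-3,0],[1,0,0,0,0]]' 40; python3 - <<'E'
from h import *
cv2.imwrite("pics/s1.png",cv2.resize(manip.grab_frame("side")[240:400,140:340],(800,640),interpolation=2)[:600])
E
```

```text
time: 3.28
position: [0.4299, -0.3052, 0.0127]
ee_rot: [0.999, 0.042, -0.001, -0.001]
ft_force: [0.1, -0.9, 0.3]
width: 0.998
finger_force: 0.0
```

View pics/s1.png

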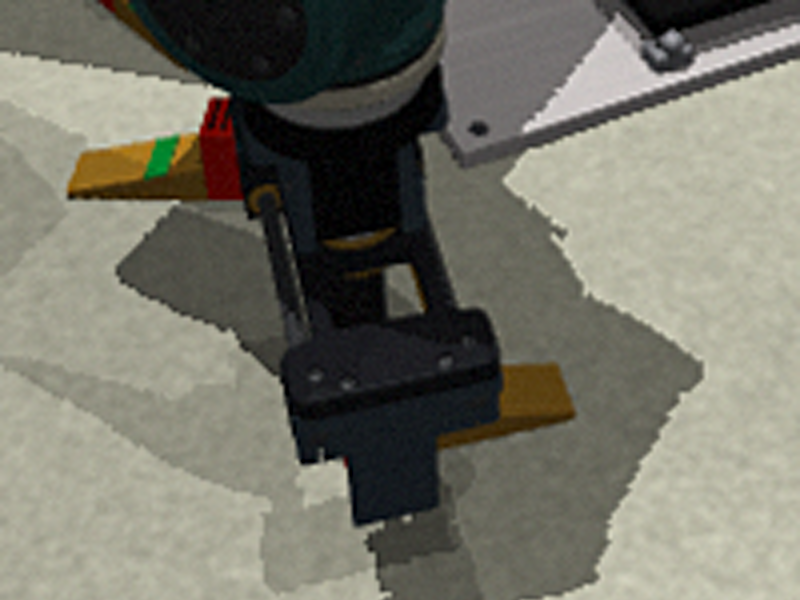

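The fingers straddle the grip, and the wedge tip sticks out to the right at (565,400). Next I close the gripper.

```bash
python3 -m pendant '[[-1,0,0,0,0],[-1,0,0,0,0],[-1,0,0,0,0],[-1,0,0,0,0],[-1,0,0,0,0]]' 40;python3 -m pendant '[[-1,0,0,0,0],[-1,0,0,0,0],[-1,0,0,0,0],[-1,0,0,0,0]]' 40
```

```text
time: 3.95
position: [0.431, -0.3051, 0.014]
ee_rot: [0.999, 0.042, 0.0, 0.0]
ft_force: [-0.4, -0.6, -0.6]
width: 0.481
finger_force: 0.0
time: 4.45
position: [0.4309, -0.305, 0.0139]
ee_rot: [0.999, 0.042, -0.0, -0.0]
ft_force: [-0.4, 1.8, 1.5]
width: 0.327
finger_force: 39.9
```

```bash
python3 -m pendant '[[-1,0,0,3.5,0],[-1,0,0,3.5,0],[-1,0,0,0,0]]' 40;python3 -m pendant '[[-1,1.2,4.8,0,0.35],[-1,1.2,4.8,0,0.35],[-1,1.2,4.8,0,0.35],[-1,1.2,4.8,0,0.35],[-1,1.2,4.7,0,0.3]]'; python3 -m pendant '[[-1,0,0,0,0],[-1,0,0,0,0]]'
python3 - <<'E'
from h import *
im=manip.grab_frame("top");cv2.imwrite("pics/t2.png",cv2.resize(im[120:300,210:370],(711,800),interpolation=2)[:600*800//800])
ims=manip.grab_frame("side");cv2.imwrite("pics/s2.png",cv2.resize(ims[150:330,160:400],(800,600),interpolation=2))
for c in("top","side"):
  for t in("wedge_grip","wedge_tip","mouth"):
    print(c,t,[(np.round(d["xyz"],3).tolist(),round(d["p"],2)) for d in manip.landmark_of(c,t)])
print(manip.state()["joint_efforts"])
E
```

```text
time: 4.82
position: [0.4321, -0.3061, 0.0858]
ee_rot: [0.999, 0.042, 0.002, 0.001]
ft_force: [-0.3, -0.0, -3.5]
width: 0.33
finger_force: 39.9
time: 5.45
position: [0.4905, -0.0645, 0.0827]
ee_rot: [0.991, 0.131, -0.001, -0.0]
ft_force: [0.4, -0.3, -2.5]
width: 0.328
finger_force: 39.9
time: 5.7
position: [0.4904, -0.0661, 0.083]
ee_rot: [0.991, 0.131, -0.001, -0.0]
ft_force: [-0.6, -0.3, -2.9]
width: 0.326
finger_force: 39.9
top wedge_grip [([0.547, 0.203, 0.024], 0.94), ([0.325, 0.047, 0.023], 0.51)]
top wedge_tip [([0.468, 0.163, 0.004], 0.94)]
top mouth [([0.598, -0.037, 0.012], 0.68)]
side wedge_grip [([0.382, -0.129, 0.026], 0.94), ([0.323, 0.05, 0.025], 0.82), ([0.486, -0.065, 0.092], 0.73)]
side wedge_tip [([0.367, -0.024, -0.0], 0.9), ([0.577, -0.038, 0.072], 0.7), ([0.3, -0.104, 0.005], 0.65), ([0.466, 0.158, -0.001], 0.44)]
side mouth [([0.602, -0.034, 0.011], 0.86)]
[-1.19361430e-01 -5.56773412e+01 -3.14656091e+01  4.95453668e-02
 -9.17371083e-02 -3.37102138e-03]
```

View pics/s2.png

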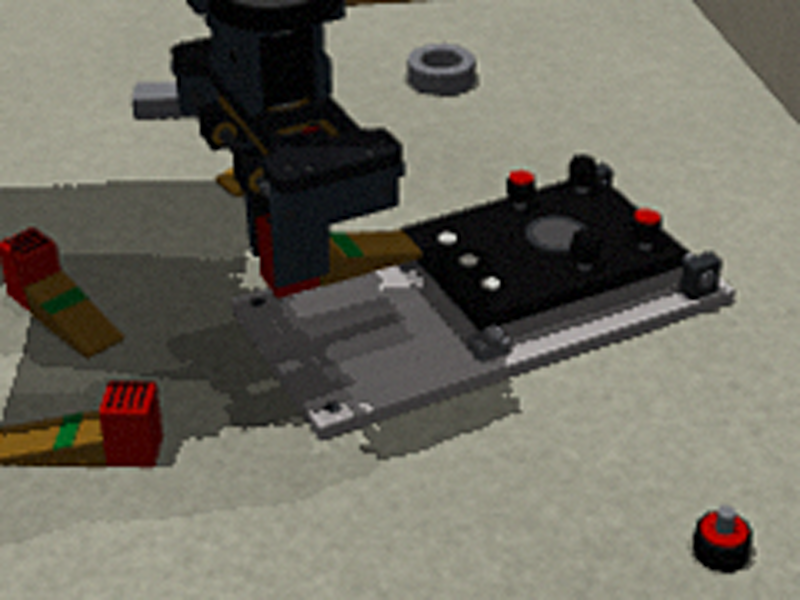

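Side view: the wedge hangs level, aligned with the fixture, with its tip at (415,250) just in front of the plate. Next I lower it.

```bash
python3 -m pendant '[[-1,0,0,-3,0],[-1,0,0,-2.2,0],[-1,0,0,-0.2,0],[-1,0,0,0,0],[-1,0,0,0,0]]' 40;python3 -m pendant '[[-1,0,0,-0.1,0],[-1,0,0,-0.1,0],[-1,0,0,0,0],[-1,0,0,0,0]]'
```

```text
time: 6.72
position: [0.4916, -0.0663, 0.0308]
ee_rot: [0.991, 0.13, 0.001, 0.0]
ft_force: [0.4, -0.3, -3.1]
width: 0.331
finger_force: 39.9
time: 7.22
position: [0.491, -0.0661, 0.0279]
ee_rot: [0.991, 0.13, -0.0, -0.0]
ft_force: [0.2, 0.3, -2.8]
width: 0.326
finger_force: 39.9
```

```bash
python3 -m pendant '[[-1,0,0,-0.1,0],[-1,0,0,0,0],[-1,0,0,0,0]]' 40;python3 -m pendant '[[-1,0,0,-0.1,0],[-1,0,0,0,0],[-1,0,0,0,0]]'
```

```text
time: 7.6
position: [0.491, -0.0661, 0.0269]
ee_rot: [0.991, 0.13, -0.0, -0.0]
ft_force: [0.2, 0.5, -3.0]
width: 0.331
finger_force: 39.9
time: 7.98
position: [0.491, -0.0661, 0.0259]
ee_rot: [0.991, 0.13, -0.0, -0.0]
ft_force: [-0.6, 0.3, -3.1]
width: 0.325
finger_force: 39.9
```

```bash
python3 -m pendant '[[-1,0,0,-0.05,0],[-1,0,0,0,0],[-1,0,0,0,0]]' 40;python3 -m pendant '[[-1,0,0,-0.05,0],[-1,0,0,0,0],[-1,0,0,0,0]]'
```

```text
time: 8.35
position: [0.491, -0.0661, 0.0259]
ee_rot: [0.991, 0.13, -0.0, -0.0]
ft_force: [-4.6, 0.7, 10.8]
width: 0.324
finger_force: 39.9
time: 8.72
position: [0.491, -0.0662, 0.0258]
ee_rot: [0.991, 0.13, -0.0, -0.0]
ft_force: [-8.7, 1.3, 24.1]
width: 0.324
finger_force: 40.0
```

```bash
python3 -m pendant '[[-1,0,0,0.05,0],[-1,0.97,0.26,0,0],[-1,0.97,0.26,0,0],[-1,0,0,0,0],[-1,0,0,0,0]]' 50; python3 -m pendant '[[-1,0.97,0.26,0,0],[-1,0.97,0.26,0,0],[-1,0,0,0,0],[-1,0,0,0,0]]'
```

```text
time: 9.35
position: [0.5113, -0.061, 0.0258]
ee_rot: [0.991, 0.13, 0.001, 0.0]
ft_force: [3.2, 0.9, 5.2]
width: 0.326
finger_force: 50.0
time: 9.85
position: [0.5301, -0.0558, 0.0258]
ee_rot: [0.991, 0.13, 0.0, 0.0]
ft_force: [1.5, 2.4, 8.0]
width: 0.327
finger_force: 50.0
```

```bash
python3 -m pendant '[[-1,0.19,0.05,0,0],[-1,0,0,0,0],[-1,0,0,0,0]]' ; python3 -m pendant '[[-1,0.19,0.05,0,0],[-1,0,0,0,0],[-1,0,0,0,0]]';python3 -m pendant '[[-1,0.19,0.05,0,0],[-1,0,0,0,0],[-1,0,0,0,0]]'; python3 -m pendant '[[-1,0.19,0.05,0,0],[-1,0,0,0,0],[-1,0,0,0,0]]' 
```

```text
time: 10.22
position: [0.5307, -0.0555, 0.0258]
ee_rot: [0.991, 0.13, -0.001, -0.0]
ft_force: [-8.6, -2.6, 19.3]
width: 0.323
finger_force: 50.0
time: 10.6
position: [0.5324, -0.055, 0.0258]
ee_rot: [0.991, 0.13, -0.001, -0.0]
ft_force: [-10.6, -1.8, 21.6]
width: 0.332
finger_force: 50.0
time: 10.98
position: [0.5342, -0.0544, 0.0258]
ee_rot: [0.991, 0.13, -0.001, -0.0]
ft_force: [-11.2, -2.0, 21.3]
width: 0.326
finger_force: 50.0
time: 11.35
position: [0.5362, -0.0539, 0.0258]
ee_rot: [0.991, 0.13, -0.001, -0.0]
ft_force: [-10.5, -1.7, 21.3]
width: 0.322
finger_force: 50.0
```

```bash
python3 - <<'E'
from h import *
ims=manip.grab_frame("side");cv2.imwrite("pics/s3.png",cv2.resize(ims[190:290,220:380],(800,500),interpolation=2))
for t in("wedge_grip","wedge_tip","mouth","roller"):
    print(t,[(np.round(d["xyz"],3).tolist(),round(d["p"],2)) for d in manip.landmark_of("side",t)])
s=manip.state();print(s["ft_force"],s["ft_torque"])
E
```

```text
wedge_grip [([0.534, -0.054, 0.031], 0.72), ([0.324, 0.05, 0.024], 0.7), ([0.38, -0.127, 0.023], 0.58)]
wedge_tip [([0.368, -0.023, -0.002], 0.94), ([0.621, -0.028, 0.014], 0.81), ([0.303, -0.105, 0.002], 0.72), ([0.464, 0.158, 0.001], 0.48)]
mouth [([0.601, -0.037, 0.013], 0.84)]
roller [([0.606, -0.037, 0.029], 0.82)]
[-10.93149057  -2.17034544  21.63354429] [-2.33131619e-01  1.51196306e+00 -4.67173734e-04]
```

View pics/s3.png

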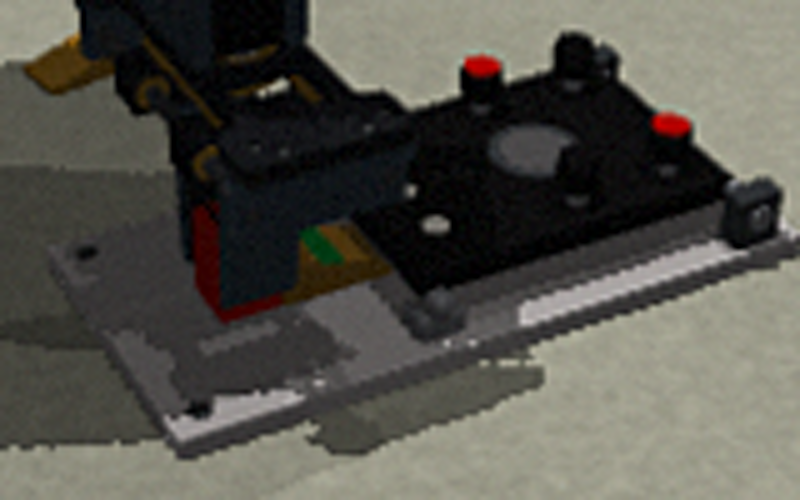

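The green band at (320,245) is still clear of the plate's front edge, and the wedge is flat and central. I'll ease the downforce slightly and push on.

```bash
for i in 1; do python3 -m pendant '[[-1,0,0,0.02,0],[-1,0.19,0.05,0,0],[-1,0,0,0,0],[-1,0,0,0,0]]' ; done; python3 -m pendant '[[-1,0.19,0.05,0,0],[-1,0,0,0,0],[-1,0,0,0,0]]';python3 -m pendant '[[-1,0.19,0.05,0,0],[-1,0,0,0,0],[-1,0,0,0,0]]'; python3 -m pendant '[[-1,0.19,0.05,0,0],[-1,0,0,0,0],[-1,0,0,0,0]]'; python3 -m pendant '[[-1,0.19,0.05,0,0],[-1,0,0,0,0],[-1,0,0,0,0]]' 
```

```text
time: 12.1
position: [0.5382, -0.0534, 0.0258]
ee_rot: [0.991, 0.13, -0.001, -0.0]
ft_force: [-7.7, -1.7, 14.2]
width: 0.325
finger_force: 50.0
time: 12.48
position: [0.5399, -0.0529, 0.0258]
ee_rot: [0.991, 0.13, -0.001, -0.0]
ft_force: [-9.8, -2.7, 17.0]
width: 0.326
finger_force: 50.0
time: 12.85
position: [0.5404, -0.0526, 0.0258]
ee_rot: [0.991, 0.131, -0.003, -0.0]
ft_force: [-18.9, -7.1, 27.7]
width: 0.326
finger_force: 50.0
time: 13.22
position: [0.5418, -0.0521, 0.0257]
ee_rot: [0.991, 0.131, -0.003, -0.0]
ft_force: [-22.6, -7.1, 31.3]
width: 0.324
finger_force: 50.0
time: 13.6
position: [0.5435, -0.0516, 0.0257]
ee_rot: [0.991, 0.131, -0.003, -0.0]
ft_force: [-23.6, -7.0, 32.2]
width: 0.326
finger_force: 50.0
```

Contact came at x≈0.540, as predicted, so the end point is x≈0.5557.

```bash
python3 -m pendant '[[-1,0,0,0.02,0],[-1,0.19,0.05,0,0],[-1,0.19,0.05,0,0],[-1,0,0,0,0],[-1,0,0,0,0]]' 60; python3 -m pendant '[[-1,0.19,0.05,0,0],[-1,0.19,0.05,0,0],[-1,0,0,0,0],[-1,0,0,0,0]]'
python3 - <<'E'
from h import *
ims=manip.grab_frame("side");cv2.imwrite("pics/s4.png",cv2.resize(ims[190:290,220:380],(800,500),interpolation=2))
for t in("wedge_grip","wedge_tip","roller","mouth"):
    print(t,[(np.round(d["xyz"],3).tolist(),round(d["p"],2)) for d in manip.landmark_of("side",t)])
E
```

```text
time: 14.22
position: [0.5475, -0.0505, 0.0257]
ee_rot: [0.991, 0.131, -0.003, -0.0]
ft_force: [-20.3, -5.7, 25.8]
width: 0.325
finger_force: 60.0
time: 14.72
position: [0.5513, -0.0494, 0.0257]
ee_rot: [0.991, 0.131, -0.003, -0.0]
ft_force: [-20.2, -3.9, 25.6]
width: 0.326
finger_force: 60.0
wedge_grip [([0.548, -0.046, 0.032], 0.61), ([0.381, -0.132, 0.023], 0.61), ([0.322, 0.05, 0.022], 0.59), ([0.545, 0.198, 0.018], 0.49)]
wedge_tip [([0.302, -0.104, 0.002], 0.75), ([0.636, -0.024, 0.01], 0.6), ([0.469, 0.156, 0.0], 0.48), ([0.43, 0.298, 0.004], 0.48)]
roller [([0.605, -0.034, 0.031], 0.95)]
mouth [([0.675, 0.302, 0.003], 0.66), ([0.599, -0.035, 0.011], 0.64)]
```

View pics/s4.png

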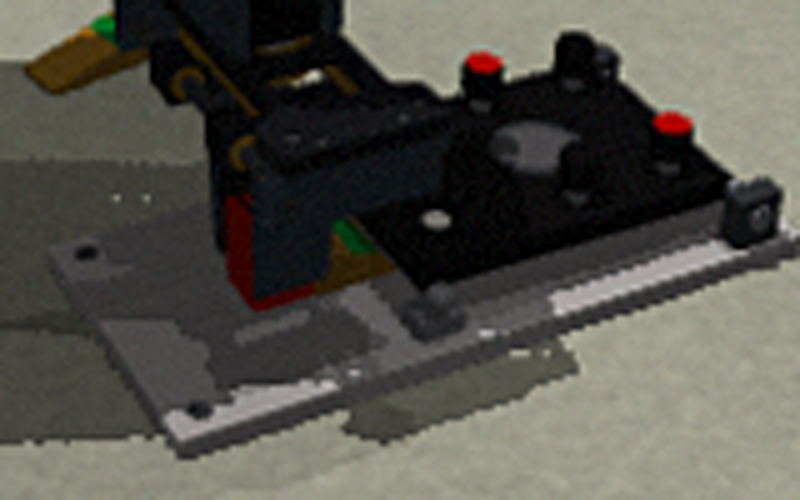

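```bash
python3 -m pendant '[[-1,0.22,0.06,0,0],[-1,0.22,0.06,0,0],[-1,0,0,0,0],[-1,0,0,0,0],[-1,0,0,0,0]]'
python3 - <<'E'
from h import *
ims=manip.grab_frame("side");cv2.imwrite("pics/s5.png",cv2.resize(ims[210:280,270:350],(800,700),interpolation=2)[50:650])
# compare front plate edge with the first frame by phase correlation of the front-right corner of the plate
a=cv2.imread("pics/side0.png");
for n,(r0,r1,c0,c1) in {"frontcorner":(235,262,295,325),"rear":(225,250,355,385),"knob":(200,230,310,350)}.items():
    t=a[r0:r1,c0:c1];k=8
    big=cv2.resize(ims[r0-6:r1+6,c0-6:c1+6],None,fx=k,fy=k,interpolation=2);tb=cv2.resize(t,None,fx=k,fy=k,interpolation=2)
    m=cv2.matchTemplate(big,tb,cv2.TM_CCOEFF_NORMED);_,v,_,l=cv2.minMaxLoc(m);print(n,v,(l[0]/k-6,l[1]/k-6))
X=np.array([.6015,-.037,.03])+.05*np.array([.258,-.966,0])
print("px per 4mm lift at roller end",proj("side",X+[0,0,.004])-proj("side",X))
E
```

```text
time: 15.6
position: [0.5558, -0.0482, 0.0257]
ee_rot: [0.991, 0.131, -0.003, -0.0]
ft_force: [-19.1, -4.8, 24.8]
width: 0.325
finger_force: 60.0
frontcorner 0.844365656375885 (0.0, -0.625)
rear 0.9984054565429688 (0.0, 0.0)
knob 0.9725228548049927 (0.125, -0.5)
px per 4mm lift at roller end [[ 0.04991854 -1.47051104]]
```

View pics/s5.png

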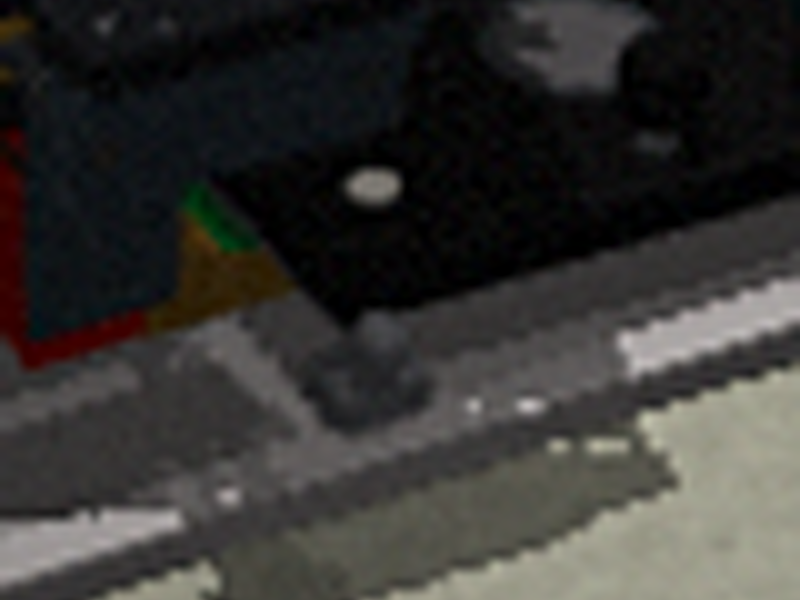

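```bash
python3 - <<'E'
from h import *
a=cv2.imread("pics/side0.png");b=np.mean([manip.grab_frame("side").astype(float) for _ in range(4)],0)
def cen(im,r0,r1,c0,c1,red=False):
    g=im[r0:r1,c0:c1].astype(float);g=g[...,2]-g[...,1] if red else g.mean(2)
    w=np.clip(g-60,0,None);v,u=np.mgrid[r0:r1,c0:c1];return np.array([(w*u).sum(),(w*v).sum()])/w.sum()
h=np.array([.6015,-.037])+.16*np.array([.966,.258])
for n,box,red,z in (("screw",(229,242,302,314),0,.045),("knobA",(196,214,308,326),1,.069),("knobB",(208,226,346,362),1,.069)):
    p,q=cen(a,*box,red),cen(b,*box,red)
    P=plane("side",p,z)[0];d=(h-P)@[.966,.258];X=np.r_[P,z]
    g=lambda t:proj("side",X+np.r_[-(z-.028)*t*-np.array([.966,.258])*1.0,d*t])[0]-proj("side",X)[0]
    print(n,p,q-p,"dist to hinge",round(d,3),"expected for .025:",g(.025))
E
```

```text
screw [306.71417102 234.34745082] [ 0.21390487 -1.30370171] dist to hinge 0.145 expected for .025: [ 0.21929925 -1.39711401]
knobA [315.8692053  202.65838852] [ 0.45751717 -0.84589657] dist to hinge 0.081 expected for .025: [ 0.41580751 -0.84437367]
knobB [353.71428571 214.41443198] [ 0.48713303 -0.39637523] dist to hinge 0.031 expected for .025: [ 0.41207107 -0.40269304]
```

The plate tilt measured in the images is about 0.0235–0.025 rad, a lift of about 4 mm. The wedge is held flat and straight, with the plate edge over the green band.

```bash
python3 -c "
from rig import manip
print(manip.hand_in())"
```

```text
the job is handed in; nothing more can be done
None
```

The job is handed in: the rightmost wedge is pushed straight in under the roller, flat on the base and still gripped, with the roller about 4 mm off the pads (measured in the camera images) and the plate's front edge over the green band.

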